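Set the status tags of the part nests

TASK

Each of the four nests on the board has a hinged tag behind it that lies over to one side and shows either its green or its amber face upwards. With a fingertip, gently push over whichever tags are wrong, so that every nest holding a bronze bush shows green and every empty nest shows amber, each tag resting fully on its stop. Do not grip or lift anything: the bushes stay seated in their nests and the things standing around the board stay where they are.

Things in the scene. Friction and masses are not known exactly. Their poses are not given: they have to be found in the camera images.
- board: grey fixed board, 152 x 450 x 8 mm, that carries four identical stations in a row along its y axis, 110 mm apart. Its origin is on the bench under the line of the four tag hinges (board spans x -108 to +44 mm, y +-225 mm). Its x axis points away from the robot, give or take its yaw; +y is to the left as seen from the robot
- hinge_1 (a point): hinge of tag 1: point on the hinge axis at the tag's middle, 32 mm above the bench. Its x axis is the hinge axis (board x), y is to the left along the row, z up. The steel hinge cheeks (26 to 32 mm from this point along x) and stop wires reach at most 8 mm above the axis; the tag plate stands 42 mm out from the axis, is 44 mm wide along the axis and 4 mm thick
- tag_1 (a joint): angle of tag 1 on hinge_1. 0 = upright; +0.70 = fallen to the right (towards -y of hinge_1) on its stop, where its green face is up; -0.70 = fallen to the left (towards +y) on its stop, where its amber/orange face is up. It falls by its own weight to the side where it was last pushed past upright
- nest_1 (a point): nest belonging to tag 1: centre of its floor, 14 mm above the bench and 75 mm in front of hinge_1 (on the robot's side). A round metal collar, 44 mm outside, 32 mm inside, 10 mm tall; full if a bush stands in it, otherwise empty
- station_1: fixed station 1: the aluminium foot (134 x 64 x 6 mm) that carries nest_1, hinge_1 and tag 1. Origin under the hinge, 8 mm above the bench, axes as hinge_1. Its tag (30 g, nearly free hinge), at rest, has its free edge 27 mm to the side of the hinge axis and 32 mm above it, so 64 mm above the bench
- hinge_2 (a point): hinge of tag 2: point on the hinge axis at the tag's middle, 32 mm above the bench. Its x axis is the hinge axis (board x), y is to the left along the row, z up. The steel hinge cheeks (26 to 32 mm from this point along x) and stop wires reach at most 8 mm above the axis; the tag plate stands 42 mm out from the axis, is 44 mm wide along the axis and 4 mm thick
- tag_2 (a joint): angle of tag 2 on hinge_2. 0 = upright; +0.70 = fallen to the right (towards -y of hinge_2) on its stop, where its green face is up; -0.70 = fallen to the left (towards +y) on its stop, where its amber/orange face is up. It falls by its own weight to the side where it was last pushed past upright
- nest_2 (a point): nest belonging to tag 2: centre of its floor, 14 mm above the bench and 75 mm in front of hinge_2 (on the robot's side). A round metal collar, 44 mm outside, 32 mm inside, 10 mm tall; full if a bush stands in it, otherwise empty
- station_2: fixed station 2: the aluminium foot (134 x 64 x 6 mm) that carries nest_2, hinge_2 and tag 2. Origin under the hinge, 8 mm above the bench, axes as hinge_2. Its tag (30 g, nearly free hinge), at rest, has its free edge 27 mm to the side of the hinge axis and 32 mm above it, so 64 mm above the bench
- hinge_3 (a point): hinge of tag 3: point on the hinge axis at the tag's middle, 32 mm above the bench. Its x axis is the hinge axis (board x), y is to the left along the row, z up. The steel hinge cheeks (26 to 32 mm from this point along x) and stop wires reach at most 8 mm above the axis; the tag plate stands 42 mm out from the axis, is 44 mm wide along the axis and 4 mm thick
- tag_3 (a joint): angle of tag 3 on hinge_3. 0 = upright; +0.70 = fallen to the right (towards -y of hinge_3) on its stop, where its green face is up; -0.70 = fallen to the left (towards +y) on its stop, where its amber/orange face is up. It falls by its own weight to the side where it was last pushed past upright
- nest_3 (a point): nest belonging to tag 3: centre of its floor, 14 mm above the bench and 75 mm in front of hinge_3 (on the robot's side). A round metal collar, 44 mm outside, 32 mm inside, 10 mm tall; full if a bush stands in it, otherwise empty
- station_3: fixed station 3: the aluminium foot (134 x 64 x 6 mm) that carries nest_3, hinge_3 and tag 3. Origin under the hinge, 8 mm above the bench, axes as hinge_3. Its tag (30 g, nearly free hinge), at rest, has its free edge 27 mm to the side of the hinge axis and 32 mm above it, so 64 mm above the bench
- hinge_4 (a point): hinge of tag 4: point on the hinge axis at the tag's middle, 32 mm above the bench. Its x axis is the hinge axis (board x), y is to the left along the row, z up. The steel hinge cheeks (26 to 32 mm from this point along x) and stop wires reach at most 8 mm above the axis; the tag plate stands 42 mm out from the axis, is 44 mm wide along the axis and 4 mm thick
- tag_4 (a joint): angle of tag 4 on hinge_4. 0 = upright; +0.70 = fallen to the right (towards -y of hinge_4) on its stop, where its green face is up; -0.70 = fallen to the left (towards +y) on its stop, where its amber/orange face is up. It falls by its own weight to the side where it was last pushed past upright
- nest_4 (a point): nest belonging to tag 4: centre of its floor, 14 mm above the bench and 75 mm in front of hinge_4 (on the robot's side). A round metal collar, 44 mm outside, 32 mm inside, 10 mm tall; full if a bush stands in it, otherwise empty
- station_4: fixed station 4: the aluminium foot (134 x 64 x 6 mm) that carries nest_4, hinge_4 and tag 4. Origin under the hinge, 8 mm above the bench, axes as hinge_4. Its tag (30 g, nearly free hinge), at rest, has its free edge 27 mm to the side of the hinge axis and 32 mm above it, so 64 mm above the bench
- bush_1: loose plain bronze-coloured bush, 28 mm across, 27 mm tall, standing in one of the nests (its top 41 mm above the bench); origin at the centre of its underside
- bush_2: loose plain bronze-coloured bush, 28 mm across, 27 mm tall, standing in one of the nests (its top 41 mm above the bench); origin at the centre of its underside
- loupe: bystander: black magnifier, round, 33 mm across, 36 mm tall, loose on the bench beside or behind the board; origin at the centre of its underside
- ring: bystander: knurled steel setting ring, 62 mm across, 20 mm tall, loose on the bench beside or behind the board; origin at the centre of its underside
- square: bystander: upright steel cylinder with a black upper end, 38 mm across, 80 mm tall, loose on the bench beside or behind the board; origin at the centre of its underside
Things that resemble listed ones, but are neither listed nor needed, are in the scene too. What is shaped like the bush_2 but purple or turquoise is not meant.

How it is judged:
At the end, for the whole second after the job is handed in: every tag whose nest holds a bush rests green face up (joint above 0.6) and every tag whose nest is empty rests amber face up (joint below -0.6), all still; both bushes upright and within 10 mm of where they stood; the bystanders within 20 mm of where they stood (((horizontal distance between any of bush_1, bush_2 and nest_1 below 0.03 m and value of joint tag_1 above 0.6 rad) or (not (horizontal distance between any of bush_1, bush_2 and nest_1 below 0.03 m) and value of joint tag_1 below -0.6 rad)) and ((horizontal distance between any of bush_1, bush_2 and nest_2 below 0.03 m and value of joint tag_2 above 0.6 rad) or (not (horizontal distance between any of bush_1, bush_2 and nest_2 below 0.03 m) and value of joint tag_2 below -0.6 rad)) and ((horizontal distance between any of bush_1, bush_2 and nest_3 below 0.03 m and value of joint tag_3 above 0.6 rad) or (not (horizontal distance between any of bush_1, bush_2 and nest_3 below 0.03 m) and value of joint tag_3 below -0.6 rad)) and ((horizontal distance between any of bush_1, bush_2 and nest_4 below 0.03 m and value of joint tag_4 above 0.6 rad) or (not (horizontal distance between any of bush_1, bush_2 and nest_4 below 0.03 m) and value of joint tag_4 below -0.6 rad)) and velocity of joint tag_1 between -0.1 and 0.1 rad/s and velocity of joint tag_2 between -0.1 and 0.1 rad/s and velocity of joint tag_3 between -0.1 and 0.1 rad/s and velocity of joint tag_4 between -0.1 and 0.1 rad/s and distance of each of bush_1, bush_2 from where it was at the start of the episode below 0.01 m and angle between each of bush_1, bush_2's own z axis and vertical below 0.15 rad and distance of each of loupe, ring, square from where it was at the start of the episode below 0.02 m); the robot touches nothing.
It fails at once if a bush is lifted, carried or knocked out of its nest (moved over 15 mm) (distance of any of bush_1, bush_2 from where it was at the start of the episode above 0.015 m).
It fails at once if a thing standing around the board is lifted or pushed away (moved over 20 mm) (distance of any of loupe, ring, square from where it was at the start of the episode above 0.02 m).
It fails at once if a tag or its station is pushed with more than 25 N (contact force between the fingers and station_1 above 25 N or contact force between the fingers and station_2 above 25 N or contact force between the fingers and station_3 above 25 N or contact force between the fingers and station_4 above 25 N).
It also fails if it takes over 56 s, if anything falls off the work surface, if the arm or the gripper's body presses on something with over 40 N, if the wrist force passes 120 N, or if a joint passes its speed limit or range.

ROBOT

A 7-joint arm with a two-finger parallel gripper is mounted at the origin on a cart in front of the work surface, level with it; the furniture and walls round the work are solid. World frame = base frame: x ahead of the robot, y to its left, z up, the work surface at z = 0. Lengths are in m, angles in rad, forces in N, time in s.
With the tool pointing down it reaches from about 0.4 to 0.85 m from the base axis. Payload 10.4 kg.
Tool frame: the origin (TCP) lies at the very end of the fingers, on their centre line; the grasp point (between the pads) lies manip.grasp_offset behind it (manip.grasp_offset is the distance from the TCP to the grasp point, in m); z points along the fingers, y is the line along which they close (so a half turn about z gives the same grasp; the last joint's range is limited). The gripper opens to 87 mm and grips with 3 to 60 N. Pads are 19 mm wide; open, the fingers measure 117 mm over their backs; the gripper's body (75 mm by 190 mm) begins 51 mm behind the grasp point.
Start: joints at [1.202, 0.332, -0.065, 1.46, 0.022, 1.35, -0.088], TCP at [0.212, -0.588, 0.223] pointing down, gripper open.
Joint ranges: [-2.6, 2.6], [-0.5, 2.12], [-1.47, 1.34], [0.16, 2.42], [-1.27, 4.41], [0.06, 2.06], [-2.6, 2.6]. Speed limits (rad/s): [2.22, 2.22, 2.79, 2.79, 3.14, 3.14, 3.14].

INTERFACE

Orientations are given as a rotation vector (axis times angle).
In Python, from workcell import manip gives the robot as it stands. The module is installed in compiled form; this text tells all that it offers.
- The arm moves only by the shell command python3 -m crank 'ROWS' [OPENING] [FORCE]. ROWS is JSON, a list of rows, each a list of 6 numbers: the shift along the tool's x, y, z in cm, then the turn, a rotation vector about the tool's x, y, z in degrees. In form: [[x, y, z, ax, ay, az], ...]. A call has 1 to 12 rows; each row shifts and turns the commanded pose from where the row before left it, along the tool's axes as they then stand; what a row does not reach is not made up. A row lasts 1/12 s, in which the tool goes at most 41.7 mm and 7.16 degrees, less where a joint would pass 70% of its speed; a pose out of reach is approached as far as the arm can. A call with a gripper value outside its range is refused whole. OPENING is the finger opening in cm, from 0 to 8.7, set as the call begins (- or left out, the last holds). The fingers move at their own pace and stop on an object; FORCE is the grip in N (left out, the last holds). Time passes only in rows, so rows that do not move let the fingers close. It gives the time, the measured TCP pose, the force, the opening and the grip force at its end, in the units of the state.
- manip.observe(): the state, without advancing time (a new reading comes with each control period).
- manip.snapshot(name): name is "scene" or "top"; returns a dict with "frame" (420x560x3 uint8, red, green, blue), "depth" (420x560 float32, m along the optical axis (not along the pixel's ray), 0 where there is no reading), "mtx" (3x3 intrinsics, pixels), "origin" and "attitude" of the camera in the world. Camera axes: x right, y up, looking along -z (the intrinsics and any distortion apply to the point x, -y, -z); pixel columns grow to the right and rows downward; lengths in m; the calibration is good to about 2 mm. A picture is of the moment at which its call begins.
- manip.job_done(): hands the job in; it is judged then, once.
Trained networks look in a picture, given as the dict that the camera call returned (one of the last four; its "shot" number tells which), for a name from the list of things; names that differ only in an ending like _2 or _b are one class to them, and where a whole thing is asked for, a point or a joint stands for the part that bears it (a point fixed in the world has none). Each returns a list of dicts, best first, with "confidence" (0 to 1); they miss things now and then, are a little off and sometimes report something else, mostly with a low value. They report only what shows in the picture. A call takes as long as a camera call. They do not tell look-alikes from the thing itself.
- manip.look_for(thing, picture): "extent" ([left, top, right, bottom] in pixels, round what is visible of it).
- manip.masks_of(thing, picture): "pixels" (420x560 bool, what is visible of it) and "extent" ([left, top, right, bottom] in pixels, round what is visible of it).
- manip.mark_of(thing, picture): "location" ([row, column] in pixels: a listed point, or the origin of a listed thing).
The state is a dict: "time_s": time; "joints": joint angles; "qd": joint speeds; "effort": joint torques, N m; "ee_pos": TCP position; "orientation": TCP orientation; "ft_force": force on the tool from outside, world axes, zero at the start; "torque": the same for the moment, N m; "width": finger opening in m; "grasp_force": force on a finger pad.
Only numpy, scipy, OpenCV 4.12 (cv2) and the standard library are available. Lean on these libraries where they do the work, as an engineer would, in place of code of your own. Each camera call takes 0.05 s, during which the arm holds its last target. There are 200 camera calls.

## Working session

There is one attempt and no reset: what is moved stays moved. The work goes in short steps, Python scripts to look and compute and a shell command to move; the robot and the scene stay as the last step left them, time stands still between calls to the robot, and variables do not carry over. Pictures are saved under pics/ and viewed, at most 10 in all, crops included, and the job is handed in when it is done.

```bash
mkdir -p pics; cat > h.py <<'E'
import numpy as np, cv2
from scipy.spatial.transform import Rotation as R
from workcell import manip
def att(s):
    a=np.array(s["attitude"],float)
    return a if a.shape==(3,3) else R.from_rotvec(a).as_matrix() if a.size==3 else R.from_quat(a).as_matrix()
def world(s,r,c,d=None,z=None):
    K=np.array(s["mtx"]); A=att(s); o=np.array(s["origin"])
    v=np.array([(c-K[0,2])/K[0,0],-(r-K[1,2])/K[1,1],-1.])
    w=A@v
    if z is not None: d=(z-o[2])/w[2]
    elif d is None: d=s["depth"][int(round(r)),int(round(c))]
    return o+w*d
def save(n,f): cv2.imwrite("pics/"+n,cv2.cvtColor(np.ascontiguousarray(f),cv2.COLOR_RGB2BGR))
E
python3 - <<'E'
from h import *
o=manip.observe(); print(o)
for n in("top","scene"):
    s=manip.snapshot(n); save(n+"0.png",s["frame"]); print(n,{k:v for k,v in s.items() if k not in("frame","depth")})
    for t in("hinge_1","nest_1","bush_1","board"):
        for m in manip.mark_of(t,s)[:7]:
            r,c=m["location"]; zz={"hinge_1":.032,"nest_1":.014,"bush_1":.014,"board":0}[t]
            print(t,np.round([r,c],1),round(m["confidence"],2),np.round(world(s,r,c,z=zz),3))
E
```

```text
{'time_s': 0.0, 'joints': array([ 1.20242796,  0.33291235, -0.06470378,  1.46095736,  0.02161679,
        1.34994987, -0.08850087]), 'qd': array([-0.00071369,  0.00076198,  0.00208613, -0.0002698 , -0.00027994,
       -0.00032319, -0.0020701 ]), 'effort': array([ 7.77912101e-04, -6.23250747e+01,  2.52855476e-02, -3.89897275e+01,
       -6.12718030e-02,  3.97577626e-02,  1.31271231e-04]), 'ee_pos': array([ 0.21167347, -0.58762368,  0.22172105]), 'orientation': array([-3.09328446e+00, -5.40216622e-01,  5.48915726e-04]), 'ft_force': array([ 0.10468449, -0.18182848, -0.33243326]), 'torque': array([-0.02981424,  0.04520365,  0.01070167]), 'grasp_force': 0.0, 'width': 0.08746940623898428}
top {'mtx': array([[489.13792473,   0.        , 280.34618749],
       [  0.        , 489.13792473, 203.3093243 ],
       [  0.        ,   0.        ,   1.        ]]), 'origin': array([0.35748487, 0.01632903, 1.19609635]), 'attitude': array([ 0.10217924, -0.1287807 , -1.57490845]), 'shot': 1}
hinge_1 [214.6 247.5] 0.95 [0.503 0.075 0.032]
hinge_1 [216.3 387.8] 0.77 [ 0.497 -0.262  0.032]
hinge_1 [218.7 339
[... 1007 characters left out ...]
 354.3] 0.67 [ 0.499 -0.252  0.032]
hinge_1 [243.2 257.1] 0.66 [0.499 0.073 0.032]
hinge_1 [191.4 327. ] 0.63 [ 0.501 -0.148  0.032]
nest_1 [188.3 385. ] 0.91 [ 0.425 -0.265  0.014]
nest_1 [237.5 326.7] 0.83 [ 0.424 -0.041  0.014]
nest_1 [267.  283.7] 0.78 [0.434 0.075 0.014]
nest_1 [214.  355.5] 0.71 [ 0.423 -0.141  0.014]
nest_1 [213.5 354.9] 0.58 [ 0.425 -0.142  0.014]
bush_1 [326.8 209. ] 0.93 [0.437 0.25  0.014]
bush_1 [321.1 258.5] 0.8 [0.387 0.193 0.014]
bush_1 [288.8 186.6] 0.7 [0.523 0.221 0.014]
bush_1 [271.4 287. ] 0.65 [0.423 0.079 0.014]
bush_1 [213.  355.6] 0.6 [ 0.425 -0.144  0.014]
bush_1 [192.3 287.9] 0.4 [ 0.577 -0.112  0.014]
board [216.6 312.2] 0.61 [ 0.495 -0.091  0.   ]
```

```bash
python3 - <<'E'
import cv2
a=cv2.imread("pics/top0.png");b=cv2.imread("pics/scene0.png")
cv2.imwrite("pics/top_c.png",cv2.resize(a[150:300,140:420],(800,428),interpolation=cv2.INTER_CUBIC))
cv2.imwrite("pics/scene_c.png",cv2.resize(b[130:350,150:430],(760,597),interpolation=cv2.INTER_CUBIC))
E
```

```text
(no output)
```

View pics/top_c.png

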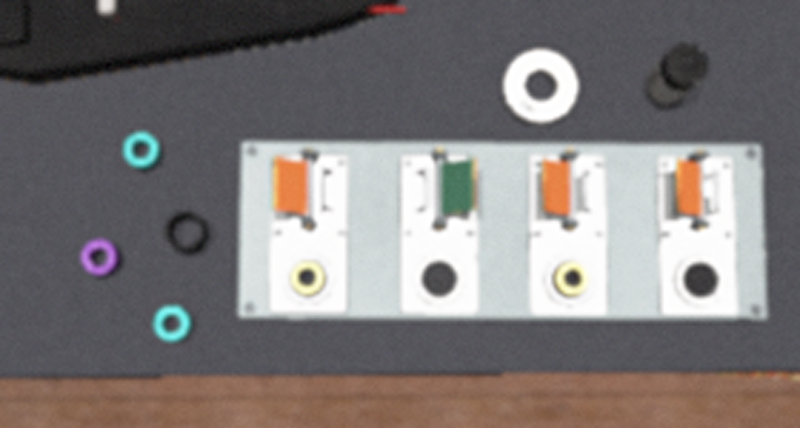

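View pics/scene_c.png

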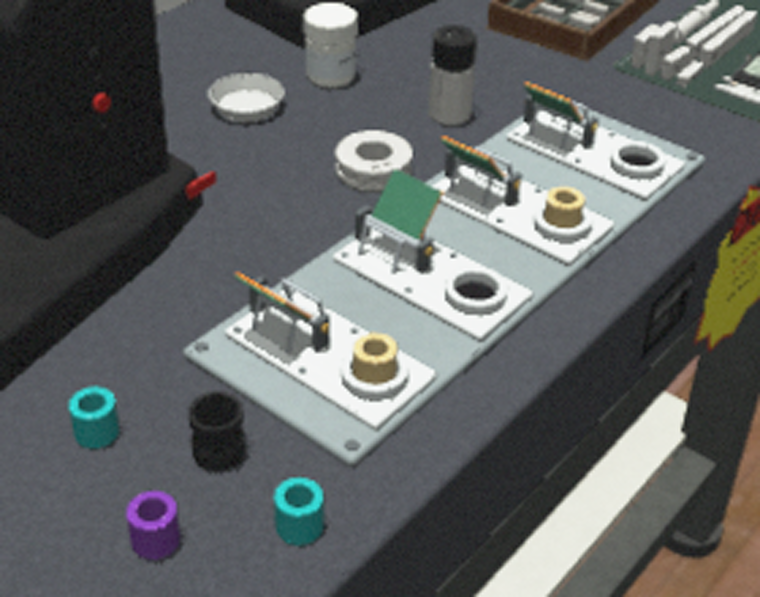

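View pics/top0.png

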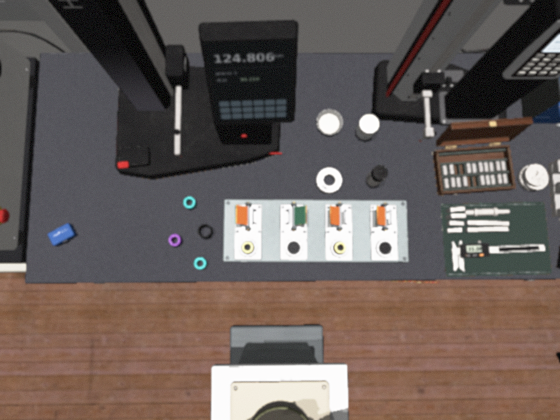

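The top picture, at full-frame pixels (column, row), shows the four stations from left to right:

| Station | Hinge | Nest | Tag showing | Action |
|---|---|---|---|---|
| A | (247,215) | bronze bush at (248,247) | amber | push right |
| B | (294,215) | empty | green | push left |
| C | (340,216) | bronze bush at (340,247) | amber | push right |
| D | (386,216) | empty | amber | correct already |

The turquoise look-alikes at (189,202) and (200,263), and the purple one at (174,240), stand off the board. The dark holes in nests B and D could be taken for something else, but the scene view shows them empty.

Next I'll locate the hinges accurately and check what heights the arm has to clear.

```bash
python3 - <<'E'
from h import *
s=manip.snapshot("top"); d=s["depth"]
m=manip.masks_of("board",s)[0]; p=m["pixels"].astype(np.uint8)
cs=max(cv2.findContours(p,0,2)[0],key=cv2.contourArea)
box=cv2.boxPoints(cv2.minAreaRect(cs)); w=np.array([world(s,r,c,z=.008) for c,r in box])
print(m["confidence"],np.round(w,4)); ctr=w.mean(0)
print("sizes",[round(float(np.linalg.norm(w[i]-w[i-1])),3) for i in range(4)])
i=np.argmax([np.linalg.norm(w[k]-w[k-1]) for k in range(4)]); v=w[i]-w[i-1]; v*=np.sign(v[1]); v/=np.linalg.norm(v)
yaw=np.arctan2(-v[0],v[1]); ax=np.array([v[1],-v[0],0]); print("yaw deg",np.degrees(yaw))
org=ctr+ax*.032
for k in(1.5,.5,-.5,-1.5): print("hinge",np.round(org+v*.11*k,4))
# tag patches: colour centroid via depth
hsv=cv2.cvtColor(np.ascontiguousarray(s["frame"]),cv2.COLOR_RGB2HSV)
for n,lo,hi in(("amber",(5,150,120),(20,255,255)),("green",(60,80,40),(90,255,200))):
    k=cv2.inRange(hsv,lo,hi)*p if False else cv2.inRange(hsv,lo,hi)
    N,L,S,C=cv2.connectedComponentsWithStats(k)
    for j in range(1,N):
        if S[j,4]>60 and 195<C[j][1]<235 and 220<C[j][0]<410:
            x,y,W,H=S[j,:4]
            print(n,S[j],"upper-left@.064",np.round(world(s,y+H/2,x,z=.064),3),"right@.064",np.round(world(s,y+H/2,x+W,z=.064),3))
# height map
rr,cc=np.mgrid[0:420,0:560]; K=s["mtx"]; A=att(s)
V=np.stack([(cc-K[0,2])/K[0,0],-(rr-K[1,2])/K[1,1],-np.ones_like(d)],-1)*d[...,None]
P=V@A.T+s["origin"]; ok=d>0
for x0 in np.arange(.25,.95,.1):
    print(round(x0,2),[(round(float(P[q][:,2].max()),2) if (q:=ok&(P[...,0]>=x0)&(P[...,0]<x0+.1)&(P[...,1]>=y0)&(P[...,1]<y0+.1)).any() else None) for y0 in np.arange(-.6,.4,.1)])
print(manip.grasp_offset)
E
```

```text
0.64 [[ 0.5423  0.1361  0.008 ]
 [ 0.5396 -0.3198  0.008 ]
 [ 0.39   -0.3128  0.008 ]
 [ 0.3936  0.1348  0.008 ]]
sizes [0.149, 0.456, 0.15, 0.448]
yaw deg -0.33932914319508833
hinge [0.4994 0.0744 0.008 ]
hinge [ 0.4987 -0.0356  0.008 ]
hinge [ 0.498  -0.1456  0.008 ]
hinge [ 0.4974 -0.2556  0.008 ]
amber [237 206  10  18 166] upper-left@.064 [0.498 0.098 0.064] right@.064 [0.498 0.074 0.064]
amber [330 207   9  18 134] upper-left@.064 [ 0.494 -0.119  0.064] right@.064 [ 0.494 -0.14   0.064]
amber [377 206   8  19 118] upper-left@.064 [ 0.495 -0.229  0.064] right@.064 [ 0.495 -0.248  0.064]
green [295 207  10  17 140] upper-left@.064 [ 0.496 -0.038  0.064] right@.064 [ 0.496 -0.061  0.064]
0.25 [0.0, 0.0, 0.0, 0.01, 0.01, 0.0, 0.01, 0.01, 0.01, 0.01]
0.35 [0.02, 0.02, 0.02, 0.03, 0.05, 0.03, 0.05, 0.04, 0.03, 0.01]
0.45 [0.03, 0.05, 0.02, 0.07, 0.07, 0.07, 0.07, 0.07, 0.03, 0.01]
0.55 [0.04, 0.03, 0.03, 0.08, 0.03, 0.03, 0.04, 0.04, 0.13, 0.06]
0.65 [0.37, 0.53, 0.19, 0.07, 0.07, 0.45, 0.45, 0.45, 0.14, 0.06]
0.75 [0.04, 0.53, 0.5, 0.48, 0.02, 0.45, 0.45, 0.45, 0.52, 0.53]
0.85 [0.0, 0.04, -0.0, 0.37, 0.01, 0.01, None, 0.04, 0.35, None]
0.0187
```

Hinges come out at x ≈ 0.497 and y = 0.074, -0.036 and -0.146, with little yaw. The display and stand begin at x > 0.65. I'll align the tool, close the fingers and check the axes.

```bash
python3 -m crank '[[0,0,0,0,0,6.6],[0,0,0,0,0,6.6],[0,0,0,0,0,6.6],[0,0,0,0,0,0],[0,0,0,0,0,0],[0,0,0,0,0,0]]' 0 5
```

```text
time_s: 1.1
ee_pos: [0.212, -0.588, 0.2226]
orientation: [3.141, 0.007, 0.0]
ft_force: [0.5, 0.1, -0.1]
width: 0.0551
grasp_force: 0.0
```

```bash
python3 -m crank '[[1.2,-2.1,0,0,0,0],[1.2,-2.1,0,0,0,0],[1.2,-2.1,0,0,0,0],[1.2,-2.1,0,0,0,0],[1.2,-2.1,0,0,0,0],[1.2,-2.1,0,0,0,0],[1.2,-2.1,0,0,0,0],[1.2,-2.1,0,0,0,0],[1.2,-2.1,0,0,0,0],[1.2,-2.1,0,0,0,0],[1.2,-2.1,0,0,0,0],[1.2,-2.1,0,0,0,0]]'; python3 -m crank '[[1.2,-2.1,0,0,0,0],[1.2,-2.1,0,0,0,0],[1.2,-2.1,0,0,0,0],[1.2,-2.1,0,0,0,0],[1.2,-2.1,0,0,0,0],[1.2,-2.1,0,0,0,0],[1.2,-2.1,0,0,0,0],[1.2,-2.1,0,0,0,0],[1.2,-2.1,0,0,0,0],[1.2,-2.1,0,0,0,0],[1.2,-2.1,0,0,0,0],[0,0,0,0,0,0]]'
```

```text
time_s: 2.1
ee_pos: [0.3562, -0.335, 0.2227]
orientation: [3.141, 0.005, 0.0]
ft_force: [0.8, -0.8, -0.3]
width: 0.0003
grasp_force: 0.0
time_s: 3.1
ee_pos: [0.4896, -0.1001, 0.2228]
orientation: [-3.14, -0.015, -0.002]
ft_force: [0.2, 0.7, 1.3]
width: 0.0003
grasp_force: 0.0
```

```bash
python3 -m crank '[[0.8,-0.95,0,0,0,0],[0,0,2,0,0,0],[0,0,2.5,0,0,0],[0,0,2.5,0,0,0],[0,0,2.5,0,0,0],[0,0,2,0,0,0],[0,0,1.3,0,0,0],[0,0,0,0,0,0],[0,0,0,0,0,0]]'; python3 - <<'E'
from h import *
s=manip.snapshot("scene"); save("sc1.png",cv2.resize(s["frame"][100:300,220:420],(600,600),interpolation=cv2.INTER_CUBIC))
E
```

```text
time_s: 3.85
ee_pos: [0.4955, -0.0956, 0.0945]
orientation: [-3.141, -0.003, 0.001]
ft_force: [0.3, 0.1, 0.7]
width: 0.0006
grasp_force: 0.0
```

View pics/sc1.png

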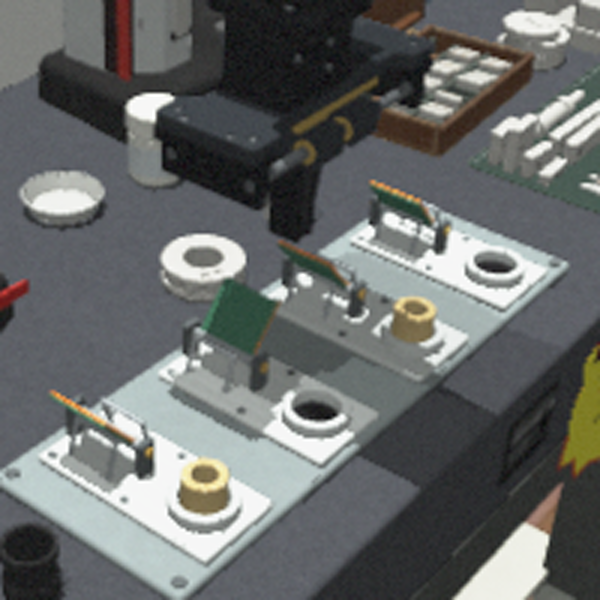

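The close-up shows the finger at (290,225) above the gap between the green tag at (240,320) and the amber tag at (315,262). Both bronze bushes are seated, and nests B (315,410) and D (495,268) are empty. Next I'll shift 5 mm left and go down into the gap.

```bash
python3 -m crank '[[0.1,-0.5,0,0,0,0],[0,0,0.8,0,0,0],[0,0,0.8,0,0,0],[0,0,0.8,0,0,0],[0,0,0.8,0,0,0],[0,0,0.8,0,0,0],[0,0,0.2,0,0,0],[0,0,0,0,0,0],[0,0,0,0,0,0]]'
```

```text
time_s: 4.65
ee_pos: [0.4968, -0.0904, 0.0525]
orientation: [-3.141, -0.0, 0.0]
ft_force: [0.2, 0.7, 1.0]
width: 0.0004
grasp_force: 0.0
```

```bash
python3 -m crank '[[0,-0.5,0,0,0,0],[0,-0.5,0,0,0,0],[0,-0.5,0,0,0,0],[0,-0.5,0,0,0,0],[0,-0.5,0,0,0,0],[0,-0.5,0,0,0,0],[0,-0.5,0,0,0,0],[0,-0.5,0,0,0,0],[0,-0.5,0,0,0,0],[0,-0.5,0,0,0,0],[0,-0.4,0,0,0,0],[0,0,0,0,0,0]]'; python3 -m crank '[[0,0,0,0,0,0],[0,0,0,0,0,0],[0,0.9,0,0,0,0],[0,0.9,0,0,0,0],[0,0.9,0,0,0,0],[0,0.9,0,0,0,0],[0,0.9,0,0,0,0],[0,0.9,0,0,0,0],[0,0,0,0,0,0]]'; python3 -m crank '[[0,0.5,0,0,0,0],[0,0.5,0,0,0,0],[0,0.5,0,0,0,0],[0,0.5,0,0,0,0],[0,0.5,0,0,0,0],[0,0.5,0,0,0,0],[0,0.5,0,0,0,0],[0,0.5,0,0,0,0],[0,0.5,0,0,0,0],[0,0.5,0,0,0,0],[0,0.5,0,0,0,0],[0,0,0,0,0,0]]'; python3 -m crank '[[0,0,0,0,0,0],[0,-1,0,0,0,0],[0,-1,0,0,0,0],[0,-1,0,0,0,0],[0,-1,0,0,0,0],[0,-1,0,0,0,0],[0,-0.5,0,0,0,0],[0,0,-2,0,0,0],[0,0,-3,0,0,0],[0,0,-2,0,0,0],[0,0,0,0,0,0]]'
```

```text
time_s: 5.65
ee_pos: [0.4968, -0.0354, 0.0526]
orientation: [-3.141, -0.002, -0.0]
ft_force: [0.3, 0.5, 0.3]
width: 0.0006
grasp_force: 0.0
time_s: 6.4
ee_pos: [0.4966, -0.0931, 0.0525]
orientation: [3.141, -0.004, -0.0]
ft_force: [1.1, -0.5, -0.3]
width: 0.0004
grasp_force: 0.0
time_s: 7.4
ee_pos: [0.4967, -0.1468, 0.0525]
orientation: [3.141, -0.002, 0.0]
ft_force: [-0.6, 0.2, -0.5]
width: 0.0007
grasp_force: 0.0
time_s: 8.32
ee_pos: [0.4992, -0.0903, 0.1267]
orientation: [3.14, 0.001, 0.01]
ft_force: [0.4, -0.4, 0.3]
width: 0.0007
grasp_force: 0.0
```

```bash
python3 -m crank '[[0,-2.2,0,0,0,0],[0,-2.2,0,0,0,0],[0,-2.2,0,0,0,0],[0,-2.2,0,0,0,0],[0,-2.2,0,0,0,0],[0,-2.2,0,0,0,0],[0,-2.2,0,0,0,0],[0,-2.2,0,0,0,0],[0,-2.2,0,0,0,0],[0,-2.4,0,0,0,0],[0,0,0,0,0,0],[0,0,0,0,0,0]]'; python3 - <<'E'
from h import *
s=manip.snapshot("scene"); save("sc2.png",cv2.resize(s["frame"][100:340,180:420],(600,600),interpolation=cv2.INTER_CUBIC))
E
```

```text
time_s: 9.32
ee_pos: [0.4962, 0.1331, 0.1221]
orientation: [-3.141, -0.005, 0.001]
ft_force: [0.3, -0.6, -0.8]
width: 0.0008
grasp_force: 0.0
```

View pics/sc2.png

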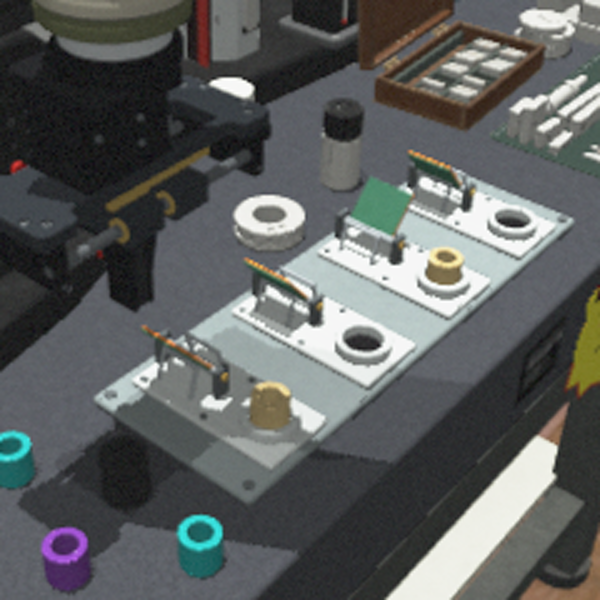

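Tag B (280,280) now shows amber on the left and tag C (385,205) shows green on the right, with both bushes still seated. Tag A is next. The finger is to its left at (130,290), clear of the loupe.

```bash
python3 -m crank '[[0,0,1.2,0,0,0],[0,0,1.2,0,0,0],[0,0,1.2,0,0,0],[0,0,1.2,0,0,0],[0,0,1.2,0,0,0],[0,0,1,0,0,0],[0,0,0,0,0,0],[0,0,0,0,0,0]]' && python3 -m crank '[[0,0.5,0,0,0,0],[0,0.5,0,0,0,0],[0,0.5,0,0,0,0],[0,0.5,0,0,0,0],[0,0.5,0,0,0,0],[0,0.5,0,0,0,0],[0,0.5,0,0,0,0],[0,0.5,0,0,0,0],[0,0.5,0,0,0,0],[0,0.5,0,0,0,0],[0,0.5,0,0,0,0],[0,0.4,0,0,0,0]]' && python3 -m crank '[[0,0,0,0,0,0],[0,0,0,0,0,0],[0,-1,0,0,0,0],[0,-1,0,0,0,0],[0,-1,0,0,0,0],[0,-1,0,0,0,0],[0,-1,0,0,0,0],[0,-0.8,0,0,0,0],[0,0,-2,0,0,0],[0,0,-2,0,0,0],[0,0,-2,0,0,0],[0,0,-2,0,0,0]]' && python3 -m crank '[[0,0,-2,0,0,0],[0,0,-2,0,0,0],[-2,0,-2,0,0,0],[-2,0,0,0,0,0],[-2,0,0,0,0,0],[0,0,0,0,0,0],[0,0,0,0,0,0]]'; python3 - <<'E'
from h import *
s=manip.snapshot("scene"); save("sc3.png",cv2.resize(s["frame"][100:340,180:420],(600,600),interpolation=cv2.INTER_CUBIC))
E
```

```text
time_s: 10.03
ee_pos: [0.4963, 0.1316, 0.0519]
orientation: [3.142, 0.001, -0.002]
ft_force: [0.6, 0.8, 0.2]
width: 0.0009
grasp_force: 0.0
time_s: 11.03
ee_pos: [0.4967, 0.0719, 0.0525]
orientation: [3.141, 0.0, -0.0]
ft_force: [-0.1, 0.3, 0.3]
width: 0.0002
grasp_force: 0.0
time_s: 12.03
ee_pos: [0.4964, 0.1313, 0.1334]
orientation: [-3.142, -0.002, 0.001]
ft_force: [0.2, -0.7, 0.5]
width: 0.0005
grasp_force: 0.0
time_s: 12.62
ee_pos: [0.4364, 0.1308, 0.1929]
orientation: [3.14, 0.001, 0.002]
ft_force: [-0.3, 0.2, -1.2]
width: 0.0007
grasp_force: 0.0
```

View pics/sc3.png

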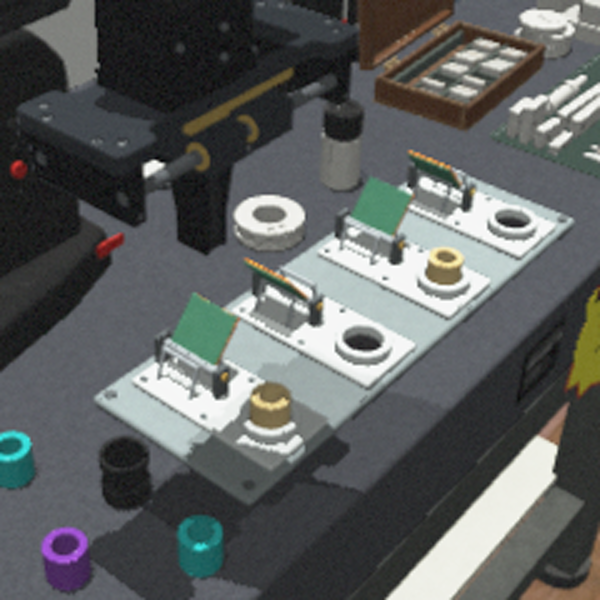

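The final view shows tags A (200,330) and C (385,205) green, next to the bushes at (270,405) and (445,265). Tags B (280,280) and D (440,170) are amber, next to empty nests. All four rest on their stops, the bystanders haven't moved, and the arm is clear.

```bash
python3 -c "
from workcell import manip
print(manip.job_done())"
```

```text
the job is handed in; nothing more can be done
None
```

I pushed over the three wrong tags and handed the job in. In the last picture both nests with bushes show green, both empty nests show amber, and the bushes and bystanders look unmoved; the hand-in gave no verdict.

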